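Tip the square batch tokens out of the divided tray

ROBOT

A 7-joint arm with a two-finger parallel gripper is mounted at the origin on the work surface. World frame = base frame: x ahead of the robot, y to its left, z up, the work surface at z = 0. Lengths are in m, angles in rad, forces in N, time in s.
With the tool pointing down it reaches from about 0.4 to 0.85 m from the base axis. Payload 10.4 kg.
Tool frame: the origin (TCP) lies on the centre line of the jaws, within the pads' length; the fingertips stand 14 mm ahead of it and the grasp point (between the pads) lies 5 mm behind it; z points along the fingers, y is the direction in which the jaws open and shut (so a half turn about z gives the same grasp; the last joint's range is limited). The gripper opens to 85 mm and grips with 20 to 120 N. Pads are 22 mm wide; open, the fingers measure 114 mm over their backs; the gripper's body (76 mm by 85 mm) begins 54 mm behind the grasp point. The pads swing forward as they close: fully open they stand 13 mm farther back than shut.
Start: joints at [1.198, 0.332, -0.065, 1.46, 0.022, 1.35, -0.088], TCP at [0.214, -0.587, 0.218] pointing down, gripper open.
Joint ranges: [-2.6, 2.6], [-0.5, 2.12], [-1.47, 1.34], [0.16, 2.42], [-1.27, 4.41], [0.06, 2.06], [-2.6, 2.6]. Speed limits (rad/s): [2.22, 2.22, 2.79, 2.79, 3.14, 3.14, 3.14].

INTERFACE

Orientations are given as a 3x3 rotation matrix whose columns are the frame's x, y, z axes.
In Python, from plant import arm gives the robot as it stands.
- The arm moves only by the tool jog_arm, never from a script. Its argument "moves" is a list of rows, each a list of 7 numbers: the shift along the tool's x, y, z in cm, then the turn, a rotation vector about the tool's x, y, z in rad, then the opening in per cent of the stroke, from 0 (shut) to 100 (fully open). A call has 1 to 8 rows; each row shifts and turns the commanded pose from where the row before left it, along the tool's axes as they then stand; what a row does not reach is not made up. A row lasts 1/12 s, in which the tool goes at most 41.7 mm and 7.16 degrees, less where a joint would pass 70% of its speed; a pose out of reach is approached as far as the arm can. A call with a gripper value outside its range is refused whole. The fingers move at their own pace and stop on an object; "grip_force" is the grip in N (left out, the last holds). Time passes only in rows, so rows that do not move let the fingers close. It gives the time, the measured TCP pose, the force and the opening at its end, in the units of the state.
- arm.observe(): the state, without advancing time (a new reading comes with each control period).
- arm.get_image(name): name is "side" or "top"; returns a dict with "img" (400x640x3 uint8, red, green, blue), "intrinsics" (3x3 intrinsics, pixels), "k1" (the pictures are not rectified: a ray, as slopes to the right and down, at radius r is drawn at 1 + k1 r^2 times it, then the intrinsics apply), "R" (3x3) and "t" (3): a world point X has camera coordinates R X + t. Camera axes: x right, y down, z forward; pixel columns grow to the right and rows downward; lengths in m; the calibration is good to about 2 mm. A picture is of the moment at which its call begins. There is no depth.
- arm.close_job(): hands the job in, once; it reports no verdict.
Trained networks look in the newest picture that a camera, given by its name, has taken for a name from the list of things; names that differ only in an ending like _2 or _b are one class to them, and where a whole thing is asked for, a point or a joint stands for the part that bears it (a point fixed in the world has none). Each returns a list of dicts, best first, with "score" (0 to 1); they miss things now and then, are a little off and sometimes report something else, mostly with a low value. They report only what shows in the picture. A call takes as long as a camera call.
- arm.cut_out(camera, target): "pixels" (400x640 bool, what is visible of it) and "box" ([left, top, width, height] as shares, 0 to 1, of the picture: columns of its width, rows of its height, round what is visible of it).
- arm.place_of(camera, target): "at" ([column, row] as shares, 0 to 1, of the picture: columns of its width, rows of its height: a listed point, or the origin of a listed thing).
The state is a dict: "time_s": time; "joints": joint angles; "qvel": joint speeds; "joint_torque": joint torques, N m; "ee_pos": TCP position; "ee_rot": TCP orientation; "wrist_force": force on the tool from outside, world axes, zero at the start; "torque": the same for the moment, N m; "opening": opening from 0.0 (shut) to 1.0 (fully open).
Only numpy, scipy, OpenCV 4.12 (cv2) and the standard library are available. Lean on these libraries where they do the work, as an engineer would, in place of code of your own. Each camera call takes 0.05 s, during which the arm holds its last target. There are 200 camera calls.

TASK

The square steel batch tokens are wanted for the next cheeses: put the empty aluminium dish under the rim gap of their bay, then take or push the tray's black knob and tip the tray towards that corner until both squares have slid into the dish, without the gripper touching any token. All the other tokens must stay in their bays; afterwards set the tray level again, leave the dish standing on the bench with both squares in it, and leave the cheese mould, the cheese and the trier where they are.

Things in the scene. Friction and masses are not known exactly. Their poses are not given: they have to be found in the camera images.
- stand: Fixed steel stand of the tilting tray: round foot of 80 mm diameter, 8 mm high, thin post. Origin at the centre of the foot's underside on the bench. The tray's pivot lies 105 mm above it; the tray's sides run along the stand's x and y when level.
- knob (a point): Centre of the black ball knob, 30 mm in diameter, on top of a 12 mm stem that rises from the middle of the tray; 100 mm above the pivot (205 mm above the bench when the tray is level). Its axes turn with the tray: z along the stem. Carrying the knob along an arc of 100 mm radius about the pivot tips the tray; the tray's stiffness asks about 2 N at the knob.
- tray_middle (a point): Middle of the white plastic tray's floor, 12 mm above the pivot; axes turn with the tray. Tray 150 x 150 mm, rim 20 mm high above the floor, 4 mm thick. A cross of equally high walls makes four bays; at each corner the rim is open (34 mm along either side), so a bay empties over its own corner. Tokens slide at a slope of about 9 to 14 degrees; tipped 35 degrees they run out.
- cradle (a joint): Tip of the tray about the stand's x axis, rad, 0 level, range -0.6 to 0.6; positive lowers the -y side. Stiff friction (0.15 N m): the tray stays where it is left.
- tray (a joint): Tip of the tray about its own y axis, rad, 0 level, range -0.6 to 0.6; positive lowers the +x side. Stiff friction (0.15 N m): the tray stays where it is left. Both joints together tip it in any direction.
- square_gap (a point): Point on the tray's floor at the very corner where the bay with the square tokens has its rim gap; 106 mm from the tray's middle, 117 mm above the bench when level. Turns with the tray. Tipping straight towards it empties only that bay; the other tokens slide against walls.
- disc_bay (a point): Middle of the floor of the bay that holds the round tokens (69 x 69 mm inside); turns with the tray.
- bar_bay (a point): Middle of the floor of the bay that holds the long tokens (69 x 69 mm inside).
- tee_bay (a point): Middle of the floor of the bay that holds the T-shaped tokens (69 x 69 mm inside).
- dish_mid (a point): Loose round open dish of plain aluminium, 110 mm across outside, 34 mm high, wall 8 mm thick (94 mm across inside), floor 4 mm, 0.14 to 0.28 kg. Point on its axis, half-way up (17 mm above its underside); z up. With its centre 125 mm from the stand's axis, in the direction of the corner that is tipped down 35 degrees slowly, it catches what slides out.
- mould: Bystander: loose white plastic cheese mould, an empty cup 80 mm across and 70 mm high; origin at the centre of its underside.
- cheese: Bystander: white cheese wheel, 132 mm across, 85 mm high; origin at the centre of its underside.
- trier: Bystander: cheese trier lying flat, steel rod 16 mm thick and 100 mm long along its x, with a wooden cross handle 70 mm long at its -x end; origin on the bench below it.
- square_0: One of the two square tokens of smooth dark steel, 20 x 20 mm, 8 mm thick, lying flat in the bay whose gap is square_gap of the tray. Origin at the centre of its underside; z is up.
- square_1: One of the two square tokens of smooth dark steel, 20 x 20 mm, 8 mm thick, lying flat in the bay whose gap is square_gap of the tray. Origin at the centre of its underside; z is up.
- disc_0: One of the two round tokens of smooth dark steel, 22 mm in diameter, 8 mm thick, lying flat in the disc bay of the tray. Origin at the centre of its underside; z is up.
- disc_1: One of the two round tokens of smooth dark steel, 22 mm in diameter, 8 mm thick, lying flat in the disc bay of the tray. Origin at the centre of its underside; z is up.
- bar_0: One of the two long tokens of smooth dark steel, 30 x 10 mm, 8 mm thick, lying flat in the bar bay of the tray. Origin at the centre of its underside; z is up.
- bar_1: One of the two long tokens of smooth dark steel, 30 x 10 mm, 8 mm thick, lying flat in the bar bay of the tray. Origin at the centre of its underside; z is up.
- tee_0: One of the two T-shaped tokens of smooth dark steel, 24 x 24 mm, 8 mm thick, lying flat in the tee bay of the tray. Origin at the centre of its underside; z is up.
- tee_1: One of the two T-shaped tokens of smooth dark steel, 24 x 24 mm, 8 mm thick, lying flat in the tee bay of the tray. Origin at the centre of its underside; z is up.

How it is judged:
By the outcome, as a careful person would: the job done as asked, in the order asked, and still so for the second after the job is handed in, with the robot touching nothing.
It also fails if it takes over 70 s, if anything falls off the work surface, if the arm or the gripper's body presses on something with over 40 N, if the wrist force passes 120 N, or if a joint passes its speed limit or range.

## Working session

There is one attempt and no reset: what is moved stays moved. The work goes in short steps, Python scripts to look and compute and a tool call to move; the robot and the scene stay as the last step left them, time stands still between calls to the robot, and variables do not carry over. Pictures are saved under pics/ and viewed, about 8 in all and at most 12, crops included, and the job is handed in when it is done.

Besides the shell and the picture viewer there is one more tool, called as name(argument=value, ...), one argument or row to a line, values as JSON. jog_arm: Moves the arm, as the interface text tells. Its arguments: {"type":"object","properties":{"moves":{"type":"array","items":{"type":"array","items":{"type":"number"}}},"grip_force":{"type":"number"}},"required":["moves"]}

```bash
ls; mkdir -p pics
cat > h.py <<'E'
import numpy as np, cv2
from plant import arm
def ray(c,px):
    K=np.array(c["intrinsics"]);R=np.array(c["R"]);t=np.array(c["t"])
    d=np.array([(px[0]-K[0,2])/K[0,0],(px[1]-K[1,2])/K[1,1]]);u=d.copy()
    for _ in range(30): u=d/(1+c["k1"]*(u@u))
    return -R.T@t, R.T@np.array([u[0],u[1],1.])
def onz(c,px,z):
    o,d=ray(c,px); return o+d*(z-o[2])/d[2]
def proj(c,X):
    p=np.array(c["R"])@np.asarray(X,float)+np.array(c["t"]);u=p[:2]/p[2]
    u=u*(1+c["k1"]*(u@u));K=np.array(c["intrinsics"]);return np.array([K[0,0]*u[0]+K[0,2],K[1,1]*u[1]+K[1,2]])
def tri(c1,p1,c2,p2):
    A=[];b=[]
    for c,p in((c1,p1),(c2,p2)):
        o,d=ray(c,p);d/=np.linalg.norm(d);P=np.eye(3)-np.outer(d,d);A.append(P);b.append(P@o)
    return np.linalg.lstsq(np.vstack(A),np.hstack(b),rcond=None)[0]
def save(c,name): cv2.imwrite("pics/"+name,cv2.cvtColor(c["img"],cv2.COLOR_RGB2BGR))
E
cat > m1.py <<'E'
from h import *
Z=dict(stand=0,knob=.205,tray_middle=.117,square_gap=.117,disc_bay=.117,bar_bay=.117,tee_bay=.117,dish_mid=.017,mould=0,cheese=0,trier=0,square_0=.117)
for n in("top","side"):
    c=arm.get_image(n);save(c,n+"1.png")
    print(n,"cam",(-np.array(c["R"]).T@np.array(c["t"])).round(3))
    for k,z in Z.items():
        for r in arm.place_of(n,k)[:2]:
            p=np.array(r["at"])*[640,400]; print(k,round(r["score"],2),p.round(),onz(c,p,z).round(3))
print(arm.observe())
E
python3 m1.py
```

```text
pics
top cam [3.560e-01 1.000e-03 1.364e+00]
stand 0.9 [326. 199.] [0.467 0.003 0.   ]
stand 0.74 [331. 176.] [ 0.534 -0.012  0.   ]
knob 0.78 [328. 189.] [ 0.475 -0.002  0.205]
tray_middle 0.7 [325. 191.] [0.478 0.005 0.117]
square_gap 0.94 [290. 177.] [0.515 0.096 0.117]
square_gap 0.26 [332. 187.] [ 0.49  -0.013  0.117]
disc_bay 0.59 [314. 207.] [0.438 0.032 0.117]
bar_bay 0.8 [346. 193.] [ 0.474 -0.05   0.117]
tee_bay 0.9 [332. 173.] [ 0.527 -0.012  0.117]
dish_mid 0.64 [213. 175.] [0.529 0.318 0.017]
mould 0.69 [442. 175.] [ 0.541 -0.326  0.   ]
cheese 0.92 [181. 246.] [0.329 0.405 0.   ]
trier 0.68 [346. 192.] [ 0.49  -0.054  0.   ]
trier 0.64 [467. 226.] [ 0.398 -0.394  0.   ]
square_0 0.47 [311. 177.] [0.514 0.041 0.117]
square_0 0.41 [302. 194.] [0.469 0.065 0.117]
side cam [ 0.242 -1.016  0.923]
stand 0.93 [330. 233.] [0.495 0.002 0.   ]
stand 0.3 [260. 161.] [0.342 0.419 0.   ]
knob 0.9 [330. 174.] [0.491 0.003 0.205]
knob 0.63 [260. 164.] [0.317 0.084 0.205]
tray_middle 0.86 [328. 204.] [ 0.484 -0.009  0.117]
tray_middle 0.73 [327. 180.] [0.506 0.097 0.117]
square_gap 0.5
[... 737 characters left out ...]
       1.34992246, -0.08849253]), 'qvel': array([-0.0006811 ,  0.0015457 , -0.00081472, -0.00045993,  0.00102299,
        0.00099846,  0.00104593]), 'joint_torque': array([-1.04516057e-03, -6.25229430e+01,  4.85181017e-02, -3.91840696e+01,
        1.65360753e-02,  1.49214258e-03,  1.21049001e-05]), 'ee_pos': array([ 0.21421977, -0.58715984,  0.21813123]), 'ee_rot': array([[ 9.39425978e-01,  3.42751851e-01,  1.12868712e-05],
       [ 3.42751851e-01, -9.39425976e-01, -5.82231601e-05],
       [-9.35291592e-06,  5.85649451e-05, -9.99999998e-01]]), 'wrist_force': array([-0.45691237,  0.73543111, -0.82860632]), 'torque': array([-0.01342708,  0.04707495,  0.02031149]), 'opening': 1.000112789059561}
```

View images.

```bash
python3 -c "
import cv2,numpy as np
a=cv2.imread('pics/top1.png')[110:290,140:500]; b=cv2.imread('pics/side1.png')[120:380,200:440]
a=cv2.resize(a,None,fx=2.2,fy=2.2,interpolation=3);cv2.imwrite('pics/a.png',a)
cv2.imwrite('pics/b.png',cv2.resize(b,None,fx=2.3,fy=2.3,interpolation=3))"
```

```text
(no output)
```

View pics/a.png

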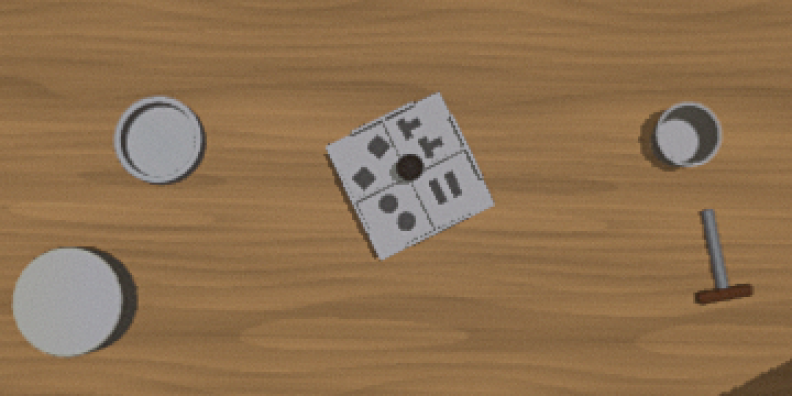

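View pics/b.png

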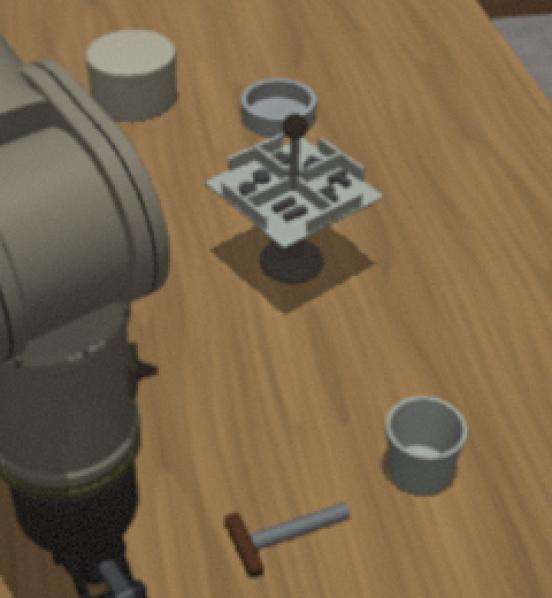

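```bash
cat > m2.py <<'E'
from h import *
from scipy.optimize import least_squares
C={};M={}
for n in("top","side"):
    C[n]=arm.get_image(n)
    for k in("dish_mid","knob","tray_middle"):
        r=arm.cut_out(n,k); 
        for q in r[:3]: print(n,k,round(q["score"],2),np.round(np.array(q["box"])*[640,400,640,400],1),q["pixels"].sum())
        if r: M[n,k]=r[0]["pixels"]
def cen(m): y,x=np.nonzero(m); return np.array([x.mean(),y.mean()])
def hullmask_c(c,x,y):
    a=np.linspace(0,2*np.pi,60)
    P=np.array([proj(c,[x+.055*np.cos(t),y+.055*np.sin(t),z]) for t in a for z in(0,.034)],np.float32)
    m=cv2.moments(cv2.convexHull(P)); return np.array([m["m10"]/m["m00"],m["m01"]/m["m00"]])
for n in C:
    f=least_squares(lambda v:hullmask_c(C[n],*v)-cen(M[n,"dish_mid"]),[.53,.31],diff_step=1e-4); print("dish",n,f.x.round(4))
print("knob",tri(C["top"],cen(M["top","knob"]),C["side"],cen(M["side","knob"])).round(4), [cen(M[n,"knob"]).round(1) for n in C])
# tray corners from a.png: crop 140,110 scale 2.2, rim corners
m=M["top","tray_middle"].astype(np.uint8); h=cv2.findContours(m,0,2)[0]; h=max(h,key=cv2.contourArea)
r=cv2.minAreaRect(h); b=cv2.boxPoints(r); print("rect",r)
W=np.array([onz(C["top"],p,.127) for p in b]); print(W.round(3),W.mean(0).round(4))
np.save("tm.npy",m)
for n in C: print(n,[np.round(onz(C[n],np.array(q["at"])*[640,400],.117),3) for q in arm.place_of(n,"square_gap")[:1]])
E
python3 m2.py
python3 - <<'E'
from sys import path; path.append('.')
from h import *
c=arm.get_image("top")
W=np.array([onz(c,np.array(p)/2.2+[140,110],.117) for p in[(328,147),(441,92),(494,207),(379,260)]]);print(W.round(3),W.mean(0).round(3))
for i in range(4): d=W[i]-W[i-1];print(np.hypot(*d[:2]).round(3),np.degrees(np.arctan2(d[1],d[0])).round(1))
E
```

```text
top dish_mid 0.74 [192.5 153.4  43.5  41.1] 1309
top knob 0.57 [288.1 153.7  77.7  76.3] 3011
top tray_middle 0.97 [286.1 154.9  78.7  76.1] 2995
side dish_mid 0.78 [302.6 156.5  36.   22.6] 639
side knob 0.85 [293.3 167.7  71.5  58.4] 1875
side knob 0.42 [341.  194.8  11.7   5.6] 49
side tray_middle 0.93 [295.1 172.6  70.9  56.1] 2042
dish top [0.5322 0.3199]
dish side [0.5326 0.3266]
knob [0.4833 0.0026 0.1228] [array([326.1, 189.1]), array([326.5, 199.4])]
rect ((325.70001220703125, 189.4000244140625), (59.479408264160156, 59.032188415527344), 63.43495178222656)
[[ 0.515  0.106  0.127]
 [ 0.586 -0.029  0.127]
 [ 0.449 -0.099  0.127]
 [ 0.38   0.035  0.127]] [0.4827 0.0035 0.127 ]
top [array([0.513, 0.101, 0.117])]
side [array([0.517, 0.099, 0.117])]
[[ 0.515  0.099  0.117]
 [ 0.582 -0.033  0.117]
 [ 0.447 -0.097  0.117]
 [ 0.383  0.036  0.117]] [0.482 0.001 0.117]
0.146 25.3
0.148 -62.9
0.15 -154.7
0.148 115.6
```

```bash
cat > plan.py <<'E'
# rows(path, grip): path = list of (x,y,z,yawdeg,n) ; polar interpolation if pol
import sys, json
from h import *
def yawof(R): return np.degrees(np.arctan2(R[1,0],R[0,0]))
def plan(wps,grip,pol=False,start=None):
    s=arm.observe(); p=np.array(s["ee_pos"]); yaw=yawof(s["ee_rot"])
    if start is not None: p,yaw=np.array(start[:3],float),start[3]
    out=[]
    for x,y,z,yw,n in wps:
        p0,y0=p.copy(),yaw
        q=p.copy(); 
        r0,a0=np.hypot(*p0[:2]),np.arctan2(p0[1],p0[0]); r1,a1=np.hypot(x,y),np.arctan2(y,x)
        for i in range(1,n+1):
            f=i/n
            if pol: r,a=r0+f*(r1-r0),a0+f*(a1-a0); t=np.array([r*np.cos(a),r*np.sin(a),p0[2]+f*(z-p0[2])])
            else: t=p0+f*(np.array([x,y,z])-p0)
            yt=y0+f*(yw-y0); c,sn=np.cos(np.radians(yaw)),np.sin(np.radians(yaw))
            d=t-p; loc=[100*(c*d[0]+sn*d[1]),100*(sn*d[0]-c*d[1]),-100*d[2]]
            out.append([round(v,2) for v in loc]+[0,0,round(-np.radians(yt-yaw),3),grip]); 
            o=out[-1]; p=p+np.array([c*o[0]+sn*o[1],sn*o[0]-c*o[1],-o[2]])/100; yaw-=np.degrees(o[5])
    for i in range(0,len(out),8): print(json.dumps(out[i:i+8]))
E
python3 - <<'E'
from plan import *
plan([(.25,-.57,.30,25,3),(.548,.367,.30,161.2,29)],100,True)
E
```

```text
[[1.32, -0.1, -2.73, 0, 0, -0.029, 100], [1.32, -0.09, -2.73, 0, 0, -0.029, 100], [1.32, -0.08, -2.73, 0, 0, -0.029, 100], [3.75, 0.1, 0.0, 0, 0, -0.082, 100], [3.76, 0.19, 0.0, 0, 0, -0.082, 100], [3.77, 0.26, 0.0, 0, 0, -0.082, 100], [3.76, 0.35, 0.0, 0, 0, -0.082, 100], [3.76, 0.43, 0.0, 0, 0, -0.082, 100]]
[[3.76, 0.52, 0.0, 0, 0, -0.082, 100], [3.76, 0.59, 0.0, 0, 0, -0.082, 100], [3.75, 0.68, 0.0, 0, 0, -0.082, 100], [3.74, 0.76, 0.0, 0, 0, -0.082, 100], [3.73, 0.85, 0.0, 0, 0, -0.082, 100], [3.72, 0.92, 0.0, 0, 0, -0.082, 100], [3.7, 1.01, 0.0, 0, 0, -0.081, 100], [3.7, 1.09, 0.0, 0, 0, -0.082, 100]]
[[3.67, 1.17, 0.0, 0, 0, -0.082, 100], [3.66, 1.25, 0.0, 0, 0, -0.082, 100], [3.63, 1.33, 0.0, 0, 0, -0.082, 100], [3.61, 1.42, 0.0, 0, 0, -0.082, 100], [3.59, 1.49, 0.0, 0, 0, -0.082, 100], [3.56, 1.58, 0.0, 0, 0, -0.082, 100], [3.54, 1.66, 0.0, 0, 0, -0.082, 100], [3.5, 1.73, 0.0, 0, 0, -0.082, 100]]
[[3.48, 1.82, 0.0, 0, 0, -0.082, 100], [3.44, 1.89, 0.0, 0, 0, -0.082, 100], [3.4, 1.97, 0.0, 0, 0, -0.082, 100], [3.37, 2.05, 0.0, 0, 0, -0.082, 100], [3.33, 2.12, 0.0, 0, 0, -0.082, 100], [3.28, 2.2, 0.0, 0, 0, -0.082, 100], [3.25, 2.28, 0.0, 0, 0, -0.082, 100], [3.2, 2.35, 0.0, 0, 0, -0.082, 100]]
```

jog_arm(
  moves=[
    [1.3, -0.1, -2.7, 0, 0, -0.03, 100],
    [1.3, -0.1, -2.7, 0, 0, -0.03, 100],
    [1.3, -0.1, -2.7, 0, 0, -0.03, 100],
    [3.75, 0.1, 0, 0, 0, -0.082, 100],
    [3.75, 0.2, 0, 0, 0, -0.082, 100],
    [3.75, 0.3, 0, 0, 0, -0.082, 100],
    [3.75, 0.3, 0, 0, 0, -0.082, 100],
    [3.75, 0.4, 0, 0, 0, -0.082, 100],
  ],
)

```text
time_s: 2.52
ee_pos: [0.4118, -0.4735, 0.2991]
ee_rot: [[0.657, 0.754, 0.0], [0.754, -0.657, -0.0], [-0.0, 0.0, -1.0]]
wrist_force: [0.7, -0.7, -1.3]
opening: 0.998
```

jog_arm(
  moves=[
    [3.75, 0.5, 0, 0, 0, -0.082, 100],
    [3.75, 0.6, 0, 0, 0, -0.082, 100],
    [3.75, 0.7, 0, 0, 0, -0.082, 100],
    [3.75, 0.8, 0, 0, 0, -0.082, 100],
    [3.75, 0.8, 0, 0, 0, -0.082, 100],
    [3.7, 0.9, 0, 0, 0, -0.082, 100],
    [3.7, 1.0, 0, 0, 0, -0.082, 100],
    [3.7, 1.1, 0, 0, 0, -0.082, 100],
  ],
)

```text
time_s: 3.18
ee_pos: [0.593, -0.231, 0.299]
ee_rot: [[0.061, 0.998, 0.0], [0.998, -0.061, -0.0], [-0.0, 0.0, -1.0]]
wrist_force: [0.8, -0.9, 0.1]
opening: 1.0
```

jog_arm(
  moves=[
    [3.7, 1.2, 0, 0, 0, -0.082, 100],
    [3.7, 1.25, 0, 0, 0, -0.082, 100],
    [3.6, 1.3, 0, 0, 0, -0.082, 100],
    [3.6, 1.4, 0, 0, 0, -0.082, 100],
    [3.6, 1.5, 0, 0, 0, -0.082, 100],
    [3.6, 1.6, 0, 0, 0, -0.082, 100],
    [3.5, 1.7, 0, 0, 0, -0.082, 100],
    [3.5, 1.7, 0, 0, 0, -0.082, 100],
  ],
)

```text
time_s: 3.85
ee_pos: [0.642, 0.0733, 0.299]
ee_rot: [[-0.56, 0.828, 0.0], [0.828, 0.56, 0.0], [-0.0, 0.0, -1.0]]
wrist_force: [0.6, 0.3, 0.9]
opening: 1.0
```

jog_arm(
  moves=[
    [3.5, 1.8, 0, 0, 0, -0.082, 100],
    [3.4, 1.9, 0, 0, 0, -0.082, 100],
    [3.4, 2.0, 0, 0, 0, -0.082, 100],
    [3.4, 2.0, 0, 0, 0, -0.082, 100],
    [3.3, 2.1, 0, 0, 0, -0.082, 100],
    [3.3, 2.2, 0, 0, 0, -0.082, 100],
    [3.25, 2.3, 0, 0, 0, -0.082, 100],
    [3.2, 2.3, 0, 0, 0, -0.082, 100],
  ],
)

```text
time_s: 4.52
ee_pos: [0.542, 0.3691, 0.2989]
ee_rot: [[-0.949, 0.315, 0.0], [0.315, 0.949, 0.0], [-0.0, 0.0, -1.0]]
wrist_force: [0.4, -0.4, 0.5]
opening: 1.0
```

Run:
```python
from plan import *
plan([(.548,.367,.10,161.2,8),(.548,.367,.026,161.2,5)],100)
```

```text
[[-0.08, -0.0, 2.49, 0, 0, 0.001, 100], [-0.08, -0.0, 2.48, 0, 0, 0.001, 100], [-0.08, -0.0, 2.49, 0, 0, 0.001, 100], [-0.08, -0.01, 2.49, 0, 0, 0.001, 100], [-0.08, 0.0, 2.48, 0, 0, 0.001, 100], [-0.08, 0.0, 2.49, 0, 0, 0.001, 100], [-0.07, -0.0, 2.49, 0, 0, 0.001, 100], [-0.08, -0.0, 2.48, 0, 0, 0.001, 100]]
[[-0.0, -0.0, 1.48, 0, 0, -0.0, 100], [-0.0, -0.0, 1.48, 0, 0, -0.0, 100], [-0.0, -0.0, 1.48, 0, 0, -0.0, 100], [-0.0, -0.0, 1.48, 0, 0, -0.0, 100], [-0.0, -0.0, 1.48, 0, 0, -0.0, 100]]
```

jog_arm(
  moves=[
    [-0.08, 0, 2.5, 0, 0, 0, 100],
    [-0.08, 0, 2.5, 0, 0, 0, 100],
    [-0.08, 0, 2.5, 0, 0, 0, 100],
    [-0.08, 0, 2.5, 0, 0, 0, 80],
    [-0.08, 0, 2.5, 0, 0, 0, 70],
    [-0.08, 0, 2.5, 0, 0, 0, 60],
    [-0.08, 0, 2.5, 0, 0, 0, 60],
    [-0.05, 0, 2.0, 0, 0, 0, 60],
  ],
)

```text
time_s: 5.18
ee_pos: [0.5484, 0.3649, 0.102]
ee_rot: [[-0.948, 0.319, -0.001], [0.319, 0.948, -0.001], [0.001, -0.001, -1.0]]
wrist_force: [0.1, -0.8, 0.0]
opening: 0.602
```

Run:
```python
from h import *
c=arm.get_image("side");save(c,"s2.png");t=arm.get_image("top");save(t,"t2.png")
a=cv2.imread("pics/s2.png")[130:230,240:400];b=cv2.imread("pics/t2.png")[130:230,160:320]
f=lambda a:cv2.resize(a,None,fx=3,fy=3,interpolation=3)
cv2.imwrite("pics/ab2.png",np.vstack([f(a),f(b)])[:600])
```

```text
(no output)
```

View pics/ab2.png

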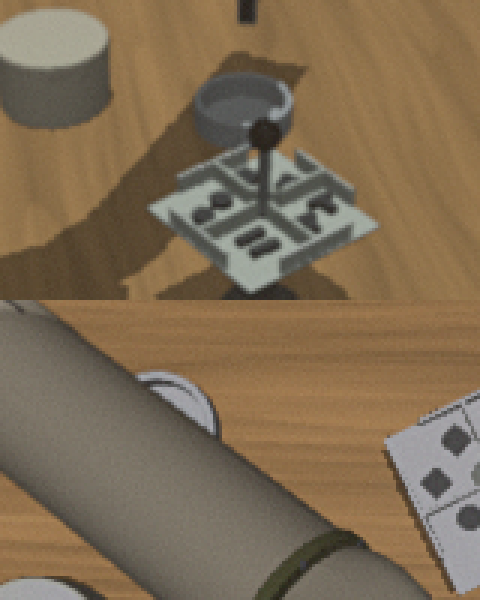

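jog_arm(
  moves=[
    [0, 0, 2, 0, 0, 0, 60],
    [0, 0, 2, 0, 0, 0, 60],
    [0, 0, 1.5, 0, 0, 0, 60],
    [0, 0, 1.1, 0, 0, 0, 60],
    [0, 0, 0.8, 0, 0, 0, 60],
    [0, 0, 0.3, 0, 0, 0, 60],
  ],
)

```text
time_s: 5.78
ee_pos: [0.5484, 0.3655, 0.0264]
ee_rot: [[-0.948, 0.318, -0.001], [0.318, 0.948, -0.0], [0.0, -0.001, -1.0]]
wrist_force: [-0.1, -0.7, 0.3]
opening: 0.6
```

jog_arm(
  moves=[
    [0, 0, 0, 0, 0, 0, 30],
    [0, 0, 0, 0, 0, 0, 20],
    [0, 0, 0, 0, 0, 0, 10],
    [0, 0, 0, 0, 0, 0, 0],
    [0, 0, 0, 0, 0, 0, 0],
    [0, 0, 0, 0, 0, 0, 0],
    [0, 0, 0, 0, 0, 0, 0],
  ],
  grip_force=30,
)

```text
time_s: 6.37
ee_pos: [0.5487, 0.3656, 0.0273]
ee_rot: [[-0.948, 0.318, 0.0], [0.318, 0.948, 0.0], [-0.0, 0.0, -1.0]]
wrist_force: [0.2, -0.1, -1.0]
opening: 0.005
```

Run:
```python
from h import *
c=arm.get_image("side");save(c,"s3.png");t=arm.get_image("top");save(t,"t3.png")
a=cv2.imread("pics/s3.png")[130:230,240:400];b=cv2.imread("pics/t3.png")[130:230,160:320]
f=lambda a:cv2.resize(a,None,fx=3,fy=3,interpolation=3)
cv2.imwrite("pics/ab3.png",np.vstack([f(a),f(b)])[:600])
for r in (.051,):
  for (x,y) in((.532,.319),(.532,.31),(.548,.3656)): print(proj(c,[x,y,.034]).round(1),proj(t,[x,y,.034]).round(1))
```

```text
[320.  162.3] [211.7 173.1]
[320.5 163.7] [215.  173.2]
[321.8 154.5] [195.  167.1]
```

View pics/ab3.png

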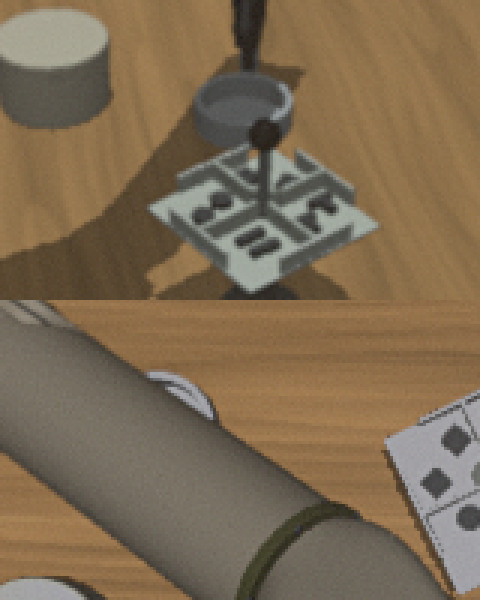

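Run:
```python
from h import *
for n,g in(("side",1),("top",1)):
    c=arm.get_image(n)
    for q in arm.cut_out(n,"dish_mid")[:2]: print(n,round(q["score"],2),(np.array(q["box"])*[640,400,640,400]).round(1))
    def box(x,y):
        a=np.linspace(0,6.283,90);P=np.array([proj(c,[x+.055*np.cos(t),y+.055*np.sin(t),z]) for t in a for z in(0,.034)]);return P.min(0).round(1),P.max(0).round(1)
    for v in((.532,.319),(.532,.309),(.532,.30),(.525,.319)): print(v,*box(*v))
    print("tip",proj(c,[.5487,.3656,.013]).round(1))
    s=c["img"]; 
    if n=="side":
        print(s[140:185:1,318:326:2].mean(2).round().astype(int).tolist())
```

```text
side 0.89 [304.7 156.6  33.2  22.7]
side 0.31 [342.9 195.6  10.7   3.2]
(0.532, 0.319) [303.5 153.5] [336.5 180.1]
(0.532, 0.309) [304. 155.] [337.2 181.8]
(0.532, 0.3) [304.5 156.4] [337.8 183.4]
(0.525, 0.319) [301.4 153.7] [334.4 180.3]
tip [321.9 159.6]
[[46, 43, 49, 36], [50, 43, 41, 33], [61, 36, 39, 36], [67, 32, 37, 35], [67, 34, 41, 39], [83, 41, 36, 41], [109, 64, 38, 42], [114, 66, 32, 44], [86, 54, 35, 50], [73, 56, 36, 46], [73, 55, 37, 43], [70, 59, 35, 46], [72, 60, 38, 48], [73, 68, 57, 57], [82, 83, 78, 74], [81, 81, 81, 84], [79, 77, 72, 80], [74, 72, 77, 73], [73, 73, 73, 74], [73, 74, 75, 76], [73, 73, 75, 76], [75, 76, 77, 75], [85, 84, 84, 79], [88, 92, 87, 88], [91, 90, 91, 88], [89, 92, 90, 89], [89, 88, 89, 88], [86, 88, 89, 85], [88, 85, 87, 89], [92, 88, 88, 87], [88, 89, 91, 80], [89, 87, 98, 68], [77, 80, 75, 47], [76, 77, 68, 39], [75, 74, 64, 38], [72, 77, 64, 39], [74, 73, 70, 38], [74, 75, 90, 38], [72, 107, 118, 44], [98, 137, 100, 75], [132, 104, 87, 109], [101, 78, 92, 118], [82, 78, 96, 125], [79, 77, 106, 162], [77, 91, 130, 172]]
top 0.52 [212.1 154.3  23.7  18.5]
(0.532, 0.319) [191.7 153.4] [234.  194.1]
(0.532, 0.309) [195.3 153.5] [237.6 194.2]
(0.532, 0.3) [198.6 153.6] [240.7 194.2]
(0.525, 0.319) [191.6 155.9] [233.9 196.6]
tip [197. 168.]
```

Run:
```python
from h import *
c=arm.get_image("side")
d=np.array([.322,.947,0])
for w in(-.0255,-.04,.0255,.04):
  for z in(.088,.095,.101,.115): print(w,z,proj(c,np.array([.5484,.3649,z])+w*d).round(1))
im=cv2.imread("pics/s2.png").mean(2)
print(im[115:145,316:330:2].round().astype(int).tolist())
a=cv2.resize(cv2.imread("pics/s2.png")[90:190,270:370],None,fx=4,fy=4,interpolation=3)
b=cv2.resize(cv2.imread("pics/s3.png")[90:190,270:370],None,fx=4,fy=4,interpolation=3)
cv2.imwrite("pics/z.png",np.hstack([a,b]))
```

```text
-0.0255 0.088 [321.3 144.8]
-0.0255 0.095 [321.3 143. ]
-0.0255 0.101 [321.3 141.4]
-0.0255 0.115 [321.4 137.7]
-0.04 0.088 [320.8 147.1]
-0.04 0.095 [320.8 145.2]
-0.04 0.101 [320.8 143.7]
-0.04 0.115 [320.9 140. ]
0.0255 0.088 [323.1 137.1]
0.0255 0.095 [323.1 135.3]
0.0255 0.101 [323.1 133.8]
0.0255 0.115 [323.2 130.2]
0.04 0.088 [323.6 135. ]
0.04 0.095 [323.6 133.2]
0.04 0.101 [323.6 131.7]
0.04 0.115 [323.7 128.1]
[[102, 46, 52, 48, 41, 35, 69], [105, 41, 53, 48, 37, 38, 70], [105, 46, 41, 44, 36, 35, 75], [106, 36, 43, 45, 37, 43, 76], [105, 46, 43, 40, 37, 36, 84], [110, 50, 38, 34, 39, 39, 94], [113, 49, 38, 38, 39, 43, 99], [112, 50, 41, 40, 32, 40, 100], [112, 55, 40, 38, 33, 42, 100], [111, 49, 45, 41, 37, 40, 102], [115, 51, 40, 45, 39, 44, 102], [110, 50, 39, 40, 37, 41, 102], [111, 48, 36, 37, 38, 36, 104], [114, 67, 36, 38, 37, 47, 100], [117, 95, 42, 36, 45, 66, 107], [116, 105, 44, 36, 50, 89, 105], [115, 107, 46, 38, 53, 99, 106], [116, 111, 44, 34, 52, 99, 100], [113, 108, 40, 42, 57, 100, 103], [115, 105, 40, 37, 49, 103, 99], [114, 107, 40, 36, 53, 99, 101], [114, 106, 40, 43, 54, 102, 98], [112, 107, 65, 63, 67, 102, 99], [113, 110, 95, 95, 89, 102, 99], [116, 112, 111, 105, 101, 104, 99], [113, 113, 115, 112, 105, 102, 102], [114, 109, 111, 106, 109, 103, 99], [116, 112, 113, 110, 106, 105, 98], [120, 112, 109, 110, 107, 101, 100], [118, 116, 109, 108, 105, 105, 100]]
```

View pics/z.png

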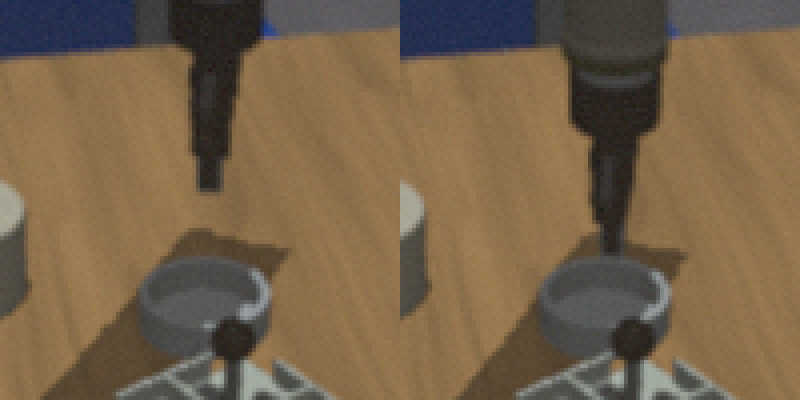

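jog_arm(
  moves=[
    [0, 0, 0.2, 0, 0, 0, 0],
    [0, 0, 0.2, 0, 0, 0, 0],
  ],
)

```text
time_s: 6.88
ee_pos: [0.5486, 0.3657, 0.023]
ee_rot: [[-0.948, 0.318, 0.0], [0.318, 0.948, 0.0], [-0.0, 0.0, -1.0]]
wrist_force: [-0.4, 0.7, -0.7]
opening: -0.002
```

jog_arm(
  moves=[
    [0, 0, 0.2, 0, 0, 0, 0],
    [0, 0, 0.1, 0, 0, 0, 0],
  ],
)

```text
time_s: 7.05
ee_pos: [0.5488, 0.366, 0.0209]
ee_rot: [[-0.948, 0.318, 0.001], [0.318, 0.948, 0.0], [-0.001, 0.001, -1.0]]
wrist_force: [-4.6, -2.8, 16.4]
opening: 0.001
```

jog_arm(
  moves=[
    [0, 0, -1, 0, 0, 0, 0],
    [0, 0, -1.5, 0, 0, 0, 0],
    [0, 3, 0, 0, 0, 0, 0],
    [0, 3, 0, 0, 0, 0, 0],
    [0, 0, 1.0, 0, 0, 0, 0],
    [0, 0, 1.0, 0, 0, 0, 0],
    [0, 0, 0.3, 0, 0, 0, 0],
    [0, 0, 0, 0, 0, 0, 0],
  ],
)

```text
time_s: 7.72
ee_pos: [0.5674, 0.4209, 0.0209]
ee_rot: [[-0.948, 0.319, -0.001], [0.319, 0.948, -0.002], [0.001, -0.002, -1.0]]
wrist_force: [0.4, -1.1, -0.3]
opening: 0.002
```

jog_arm(
  moves=[
    [0, 0, 0.2, 0, 0, 0, 0],
    [0, 0, 0.2, 0, 0, 0, 0],
    [0, 0, 0.0, 0, 0, 0, 0],
  ],
)

```text
time_s: 7.97
ee_pos: [0.5679, 0.4219, 0.0181]
ee_rot: [[-0.948, 0.319, 0.0], [0.319, 0.948, -0.0], [-0.0, -0.0, -1.0]]
wrist_force: [-1.3, -0.7, 0.1]
opening: 0.0
```

jog_arm(
  moves=[
    [0, 0, 0.2, 0, 0, 0, 0],
    [0, 0, 0.1, 0, 0, 0, 0],
    [0, 0, 0.0, 0, 0, 0, 0],
  ],
)

```text
time_s: 8.22
ee_pos: [0.5676, 0.4223, 0.0149]
ee_rot: [[-0.948, 0.318, -0.0], [0.318, 0.948, -0.0], [0.0, -0.0, -1.0]]
wrist_force: [-0.2, -0.2, -0.4]
opening: 0.002
```

jog_arm(
  moves=[
    [0, 0, 0.2, 0, 0, 0, 0],
    [0, 0, 0.0, 0, 0, 0, 0],
  ],
)

```text
time_s: 8.38
ee_pos: [0.5675, 0.4224, 0.0127]
ee_rot: [[-0.948, 0.318, -0.0], [0.318, 0.948, -0.0], [0.0, -0.0, -1.0]]
wrist_force: [-0.2, -0.4, -0.2]
opening: -0.003
```

jog_arm(
  moves=[
    [0, 0, 0.3, 0, 0, 0, 0],
    [0, 0, 0.3, 0, 0, 0, 0],
    [0, 0, 0.3, 0, 0, 0, 0],
    [0, 0, 0.0, 0, 0, 0, 0],
  ],
)

```text
time_s: 8.72
ee_pos: [0.5673, 0.4222, 0.0031]
ee_rot: [[-0.948, 0.318, -0.001], [0.318, 0.948, -0.001], [0.001, -0.001, -1.0]]
wrist_force: [-0.2, -0.7, -0.3]
opening: -0.002
```

Run:
```python
from h import *
print(arm.observe()["ee_pos"],arm.observe()["wrist_force"])
c=arm.get_image("side");save(c,"s4.png")
for z in(-.01,0,.014,.026):print(z,proj(c,[.5675,.4224,z]).round(1))
cv2.imwrite("pics/z4.png",cv2.resize(cv2.imread("pics/s4.png")[90:190,270:370],None,fx=5,fy=5,interpolation=3))
```

```text
[0.56730573 0.42215984 0.00308205] [-0.15133238 -0.709209   -0.30421683]
-0.01 [323.7 156. ]
0 [323.7 153.7]
0.014 [323.8 150.3]
0.026 [323.8 147.4]
```

View pics/z4.png

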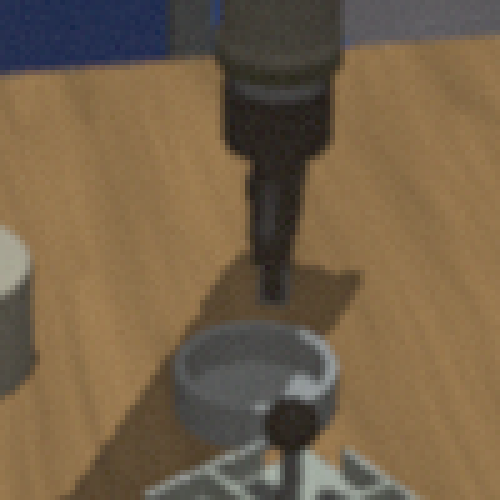

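jog_arm(
  moves=[
    [0, 0, -2, 0, 0, 0, 40],
    [0, 0, -2, 0, 0, 0, 40],
    [0, -3, 0, 0, 0, 0, 40],
    [-0.1, -3.1, 0, 0, 0, 0, 40],
    [0, 0, 0, 0, 0, 0, 40],
    [0, 0, 1.5, 0, 0, 0, 40],
    [0, 0, 1.5, 0, 0, 0, 40],
    [0, 0, 0.4, 0, 0, 0, 40],
  ],
)

```text
time_s: 9.43
ee_pos: [0.5478, 0.364, 0.0067]
ee_rot: [[-0.948, 0.317, -0.003], [0.317, 0.948, -0.002], [0.002, -0.002, -1.0]]
wrist_force: [-0.0, -0.1, -0.9]
opening: 0.401
```

jog_arm(
  moves=[
    [0, 0, 0.6, 0, 0, 0, 40],
    [0, 0, 0.4, 0, 0, 0, 40],
    [0, 0, 0, 0, 0, 0, 20],
    [0, 0, 0, 0, 0, 0, 10],
    [0, 0, 0, 0, 0, 0, 0],
    [0, 0, 0, 0, 0, 0, 0],
    [0, 0, 0, 0, 0, 0, 0],
    [0, 0, 0, 0, 0, 0, 0],
  ],
  grip_force=30,
)

```text
time_s: 10.1
ee_pos: [0.5493, 0.3644, 0.0003]
ee_rot: [[-0.948, 0.318, 0.0], [0.318, 0.948, 0.0], [-0.0, 0.0, -1.0]]
wrist_force: [1.0, 0.6, -0.9]
opening: 0.11
```

jog_arm(
  moves=[
    [-0.2, -0.8, 0, 0, 0, 0, 0],
    [-0.4, -1.4, 0, 0, 0, 0, 0],
    [-0.5, -1.7, 0, 0, 0, 0, 0],
    [-0.5, -1.9, 0, 0, 0, 0, 0],
    [-0.5, -1.9, 0, 0, 0, 0, 0],
    [-0.5, -1.9, 0, 0, 0, 0, 0],
    [-0.5, -1.9, 0, 0, 0, 0, 0],
    [-0.5, -1.9, 0, 0, 0, 0, 0],
  ],
)

```text
time_s: 10.77
ee_pos: [0.5405, 0.2242, 0.0002]
ee_rot: [[-0.948, 0.319, 0.0], [0.319, 0.948, -0.0], [-0.0, -0.0, -1.0]]
wrist_force: [0.9, 0.2, -0.5]
opening: 0.106
```

jog_arm(
  moves=[
    [-0.5, -1.8, 0, 0, 0, 0, 0],
    [-0.5, -1.7, 0, 0, 0, 0, 0],
    [-0.4, -1.2, 0, 0, 0, 0, 0],
    [-0.2, -0.8, 0, 0, 0, 0, 0],
    [0, 0, 0, 0, 0, 0, 0],
    [0, 0, 0, 0, 0, 0, 0],
  ],
)

```text
time_s: 11.27
ee_pos: [0.5384, 0.1687, 0.0002]
ee_rot: [[-0.948, 0.318, 0.0], [0.318, 0.948, 0.0], [-0.0, 0.0, -1.0]]
wrist_force: [0.1, 0.3, -1.4]
opening: 0.107
```

Run:
```python
from h import *
from plan import yawof
s=arm.observe();print(s["ee_pos"],s["wrist_force"],s["opening"])
c=arm.get_image("side");save(c,"s5.png");t=arm.get_image("top");save(t,"t5.png")
f=lambda a:cv2.resize(a,None,fx=4,fy=4,interpolation=3)
cv2.imwrite("pics/z5.png",np.hstack([f(cv2.imread("pics/s5.png")[110:230,280:380]),f(cv2.imread("pics/t5.png")[130:250,250:350])]))
```

```text
[5.38405313e-01 1.68739063e-01 2.41049743e-04] [ 0.14572854  0.28627129 -1.36404949] 0.10688086479254978
```

View pics/z5.png

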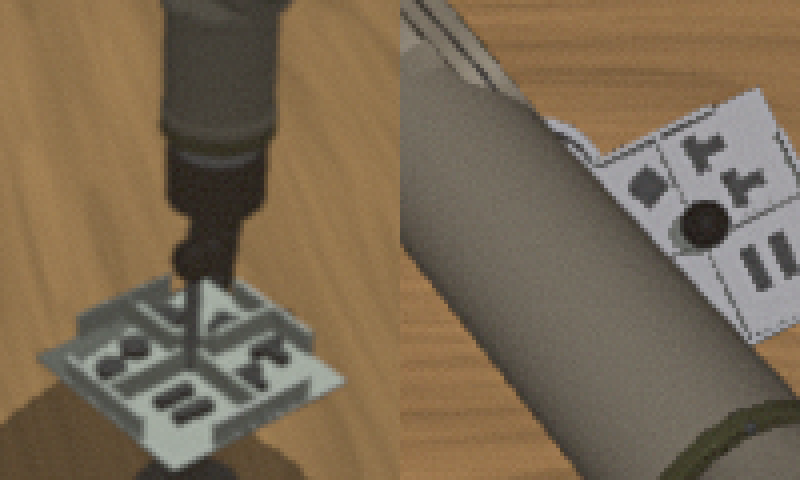

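jog_arm(
  moves=[
    [0, 0, 0, 0, 0, 0, 25],
    [0, 0, 0, 0, 0, 0, 30],
    [0, 0, 0, 0, 0, 0, 30],
    [0, 0, -2, 0, 0, 0, 30],
    [0, 0, -4, 0, 0, 0, 30],
    [0, 0, -4, 0, 0, 0, 30],
    [0, 0, -4, 0, 0, 0, 30],
    [0, 0, -4, 0, 0, 0, 30],
  ],
)

```text
time_s: 12.03
ee_pos: [0.5379, 0.1691, 0.1821]
ee_rot: [[-0.948, 0.317, 0.0], [0.317, 0.948, 0.0], [-0.0, 0.0, -1.0]]
wrist_force: [2.1, -0.4, -0.1]
opening: 0.298
```

jog_arm(
  moves=[
    [0, 3, -2, 0, 0, 0.1, 60],
    [0, 3.5, -2, 0, 0, 0.1, 60],
    [0, 3.5, 0, 0, 0, 0.1, 60],
    [0, 3.5, 0, 0, 0, 0.1, 60],
    [0, 3.5, 0, 0, 0, 0.1, 60],
    [0, 3.5, 0, 0, 0, 0.1, 60],
    [0, 3.5, 0, 0, 0, 0.1, 60],
    [0, 3.5, 0, 0, 0, 0.1, 60],
  ],
)

```text
time_s: 12.7
ee_pos: [0.707, 0.3793, 0.2199]
ee_rot: [[-0.429, 0.903, -0.0], [0.903, 0.429, -0.0], [-0.0, -0.0, -1.0]]
wrist_force: [2.2, 0.7, 0.0]
opening: 0.597
```

```bash
cat > chk.py <<'E'
from h import *
import sys
s=arm.observe();print(s["ee_pos"],s["time_s"])
c=arm.get_image("side");save(c,sys.argv[1]+"s.png");t=arm.get_image("top");save(t,sys.argv[1]+"t.png")
f=lambda a:cv2.resize(a,None,fx=4,fy=4,interpolation=3)
cv2.imwrite("pics/"+sys.argv[1]+".png",np.hstack([f(cv2.imread(f"pics/{sys.argv[1]}s.png")[130:250,280:380]),f(cv2.imread(f"pics/{sys.argv[1]}t.png")[130:250,250:350])]))
for n in("top","side"):
    for k,z in(("dish_mid",.017),("square_gap",.117),("knob",.205),("stand",0)):
        for q in arm.place_of(n,k)[:1]: print(n,k,round(q["score"],2),onz(c if n=="side" else t,np.array(q["at"])*[640,400],z).round(3))
E
python3 chk.py c6
```

```text
[0.70703885 0.37931056 0.21989109] 12.7
top dish_mid 0.83 [0.519 0.122 0.017]
top square_gap 0.76 [0.515 0.098 0.117]
top knob 0.68 [ 0.477 -0.001  0.205]
top stand 0.78 [ 0.474 -0.007  0.   ]
side dish_mid 0.64 [0.55  0.103 0.017]
side square_gap 0.6 [0.516 0.099 0.117]
side knob 0.87 [0.494 0.008 0.205]
side stand 0.96 [0.488 0.01  0.   ]
```

View pics/c6.png

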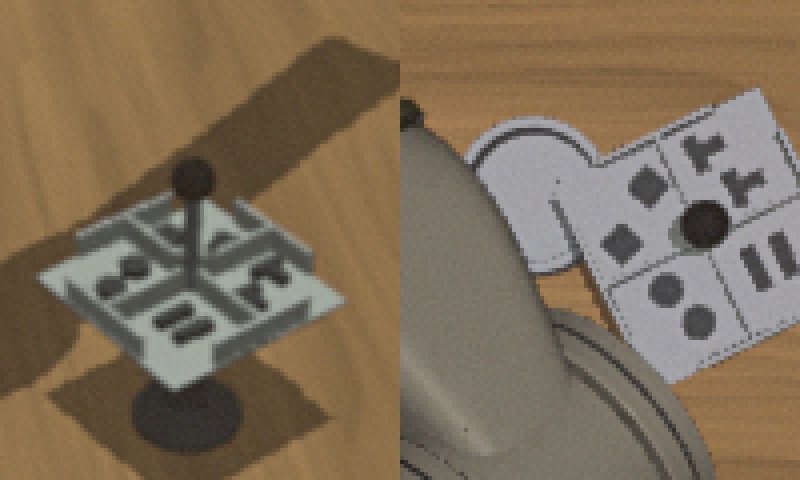

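Run:
```python
from plan import *
c=arm.get_image("side");t=arm.get_image("top")
print(tri(t,[326.25,186],c,[328.25,175]).round(4),onz(t,[326.25,186],.205).round(4),onz(c,[328.25,175],.205).round(4))
for k in((.482,.002),(.484,.003)): print(proj(t,[*k,.205]).round(1),proj(c,[*k,.205]).round(1))
plan([(.482,.003,.26,71.2,15)],90)
```

```text
[0.4842 0.002  0.2028] [0.4826 0.0022 0.205 ] [ 0.4849 -0.0012  0.205 ]
[326.3 186.2] [326.9 174.4]
[325.9 185.4] [327.5 174.1]
[[-1.6, -2.43, -0.26, 0, 0, 0.052, 90], [-1.72, -2.34, -0.26, 0, 0, 0.051, 90], [-1.84, -2.25, -0.26, 0, 0, 0.052, 90], [-1.95, -2.15, -0.26, 0, 0, 0.052, 90], [-2.06, -2.05, -0.25, 0, 0, 0.051, 90], [-2.16, -1.94, -0.26, 0, 0, 0.052, 90], [-2.26, -1.82, -0.26, 0, 0, 0.052, 90], [-2.36, -1.71, -0.26, 0, 0, 0.051, 90]]
[[-2.43, -1.58, -0.26, 0, 0, 0.052, 90], [-2.52, -1.45, -0.26, 0, 0, 0.052, 90], [-2.59, -1.32, -0.26, 0, 0, 0.051, 90], [-2.65, -1.19, -0.26, 0, 0, 0.052, 90], [-2.71, -1.05, -0.26, 0, 0, 0.052, 90], [-2.76, -0.9, -0.25, 0, 0, 0.051, 90], [-2.8, -0.77, -0.26, 0, 0, 0.052, 90]]
```

Knob at about (0.483, 0.002, 0.204). Go over it.

jog_arm(
  moves=[
    [-1.6, -2.4, -0.3, 0, 0, 0.052, 90],
    [-1.7, -2.3, -0.3, 0, 0, 0.052, 90],
    [-1.85, -2.25, -0.3, 0, 0, 0.052, 90],
    [-1.95, -2.15, -0.3, 0, 0, 0.052, 90],
    [-2.05, -2.05, -0.3, 0, 0, 0.051, 90],
    [-2.15, -1.95, -0.3, 0, 0, 0.052, 90],
    [-2.25, -1.8, -0.3, 0, 0, 0.052, 90],
    [-2.35, -1.7, -0.3, 0, 0, 0.051, 90],
  ],
)

```text
time_s: 13.97
ee_pos: [0.5864, 0.1771, 0.2444]
ee_rot: [[-0.03, 1.0, 0.001], [1.0, 0.03, -0.001], [-0.001, 0.001, -1.0]]
wrist_force: [-0.6, -0.1, 0.8]
opening: 0.898
```

jog_arm(
  moves=[
    [-2.45, -1.6, -0.3, 0, 0, 0.052, 90],
    [-2.5, -1.45, -0.3, 0, 0, 0.052, 90],
    [-2.6, -1.3, -0.3, 0, 0, 0.051, 90],
    [-2.65, -1.2, -0.3, 0, 0, 0.052, 90],
    [-2.7, -1.05, -0.3, 0, 0, 0.052, 90],
    [-2.75, -0.9, -0.3, 0, 0, 0.051, 90],
    [-2.8, -0.75, -0.3, 0, 0, 0.052, 90],
    [0, 0, 0, 0, 0, 0, 90],
  ],
)

```text
time_s: 14.63
ee_pos: [0.4807, -0.0008, 0.2661]
ee_rot: [[0.333, 0.943, 0.001], [0.943, -0.332, -0.003], [-0.003, 0.002, -1.0]]
wrist_force: [1.5, -0.4, -0.8]
opening: 0.897
```

Run:
```python
from plan import *
print(arm.observe()["ee_pos"],yawof(arm.observe()["ee_rot"]))
plan([(.483,.002,.174,71.2,8)],80)
```

```text
[ 0.48072847 -0.00077214  0.26606374] 70.57909850714682
[[0.04, 0.02, 1.15, 0, 0, -0.001, 80], [0.04, 0.01, 1.15, 0, 0, -0.002, 80], [0.05, 0.02, 1.15, 0, 0, -0.001, 80], [0.04, 0.01, 1.15, 0, 0, -0.001, 80], [0.04, 0.02, 1.15, 0, 0, -0.002, 80], [0.04, 0.01, 1.15, 0, 0, -0.001, 80], [0.04, 0.02, 1.16, 0, 0, -0.001, 80], [0.05, 0.01, 1.15, 0, 0, -0.002, 80]]
```

jog_arm(
  moves=[
    [0.04, 0.02, 1.15, 0, 0, 0, 80],
    [0.04, 0.02, 1.15, 0, 0, 0, 80],
    [0.04, 0.02, 1.15, 0, 0, 0, 80],
    [0.04, 0.02, 1.15, 0, 0, 0, 80],
    [0.04, 0.02, 1.15, 0, 0, -0.005, 80],
    [0.04, 0.02, 1.15, 0, 0, -0.005, 80],
    [0.04, 0.02, 1.15, 0, 0, 0, 80],
    [0.04, 0.02, 1.15, 0, 0, 0, 80],
  ],
)

```text
time_s: 15.3
ee_pos: [0.4852, 0.0074, 0.1717]
ee_rot: [[0.313, 0.95, -0.0], [0.95, -0.313, 0.0], [0.0, -0.0, -1.0]]
wrist_force: [0.5, 0.1, 0.7]
opening: 0.799
```

jog_arm(
  moves=[
    [0, 0, 0, 0, 0, 0, 60],
    [0, 0, 0, 0, 0, 0, 50],
    [0, 0, 0, 0, 0, 0, 40],
    [0, 0, 0, 0, 0, 0, 35],
    [0, 0, 0, 0, 0, 0, 25],
    [0, 0, 0, 0, 0, 0, 25],
    [0, 0, 0, 0, 0, 0, 25],
  ],
  grip_force=20,
)

```text
time_s: 15.88
ee_pos: [0.4855, 0.0074, 0.1738]
ee_rot: [[0.314, 0.95, 0.001], [0.95, -0.314, -0.0], [0.0, 0.001, -1.0]]
wrist_force: [-3.2, 0.4, 5.7]
opening: 0.333
```

jog_arm(
  moves=[
    [0, 0, 0, 0, 0, 0, 50],
    [0, 0, 0, 0, 0, 0, 50],
    [-0.55, -0.15, 0.5, 0, 0, 0, 50],
    [0, 0, 0, 0, 0, 0, 50],
    [0, 0, 0, 0, 0, 0, 35],
    [0, 0, 0, 0, 0, 0, 28],
    [0, 0, 0, 0, 0, 0, 25],
    [0, 0, 0, 0, 0, 0, 25],
  ],
  grip_force=20,
)

```text
time_s: 16.55
ee_pos: [0.4821, 0.0022, 0.168]
ee_rot: [[0.314, 0.949, -0.0], [0.949, -0.314, -0.0], [-0.0, 0.0, -1.0]]
wrist_force: [-0.1, -1.5, -1.8]
opening: 0.335
```

Run:
```python
from h import *
for i in range(3):
    c=arm.get_image("side"); s=arm.observe(); print(s["ee_pos"].round(4),s["wrist_force"].round(1),round(s["opening"],3))
```

```text
[0.482  0.0023 0.168 ] [ 1.6 -1.5 -3.4] 0.336
[0.482  0.0023 0.168 ] [ 1.8 -1.6 -3. ] 0.335
[0.482  0.0024 0.168 ] [ 1.4 -0.4 -3.3] 0.331
```

jog_arm(
  moves=[
    [0.15, 0, 0.01, 0, 0, 0, 25],
    [0.15, 0, 0.01, 0, 0, 0, 25],
    [0.15, 0, 0.01, 0, 0, 0, 25],
    [0.15, 0, 0.01, 0, 0, 0, 25],
    [0.15, 0, 0.01, 0, 0, 0, 25],
    [0.15, 0, 0.01, 0, 0, 0, 25],
    [0.15, 0, 0.01, 0, 0, 0, 25],
    [0.15, 0, 0.01, 0, 0, 0, 25],
  ],
)

```text
time_s: 17.37
ee_pos: [0.4857, 0.0139, 0.1672]
ee_rot: [[0.314, 0.95, -0.0], [0.95, -0.314, -0.0], [-0.0, -0.0, -1.0]]
wrist_force: [-0.8, -2.5, -2.1]
opening: 0.337
```

Run:
```python
from h import *
t=arm.get_image("top");c=arm.get_image("side");save(c,"s7.png")
s=arm.observe(); print(s["ee_pos"].round(4),s["wrist_force"].round(1),s["torque"].round(2),round(s["opening"],3))
a=cv2.imread("pics/s7.png")[130:250,280:380]
cv2.imwrite("pics/z7.png",cv2.resize(a,None,fx=4,fy=4,interpolation=3))
```

```text
[0.4858 0.0141 0.1672] [-0.7 -2.  -2.4] [-0.5   0.13 -0.02] 0.333
```

View pics/z7.png

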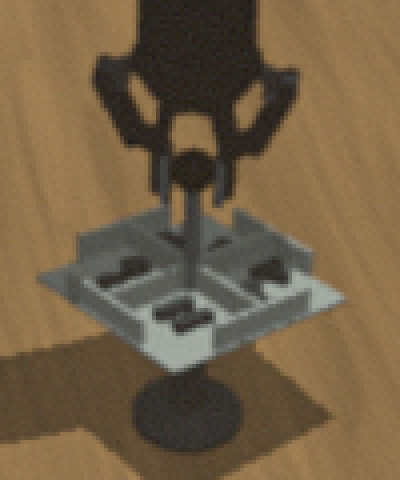

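jog_arm(
  moves=[
    [0.08, 0, 0.01, 0, 0, 0, 25],
    [0.08, 0, 0.01, 0, 0, 0, 25],
    [0.08, 0, 0.01, 0, 0, 0, 25],
    [0.08, 0, 0.01, 0, 0, 0, 25],
    [0.08, 0, 0.01, 0, 0, 0, 25],
    [0.08, 0, 0.01, 0, 0, 0, 25],
    [0.08, 0, 0.01, 0, 0, 0, 25],
    [0.08, 0, 0.01, 0, 0, 0, 25],
  ],
)

```text
time_s: 18.13
ee_pos: [0.4878, 0.0199, 0.1664]
ee_rot: [[0.314, 0.95, -0.0], [0.95, -0.314, -0.0], [-0.0, -0.0, -1.0]]
wrist_force: [-1.1, -2.9, -2.0]
opening: 0.335
```

jog_arm(
  moves=[
    [0.08, 0, 0.02, 0, 0, 0, 25],
    [0.08, 0, 0.02, 0, 0, 0, 25],
    [0.08, 0, 0.02, 0, 0, 0, 25],
    [0.08, 0, 0.02, 0, 0, 0, 25],
    [0.08, 0, 0.02, 0, 0, 0, 25],
    [0.08, 0, 0.02, 0, 0, 0, 25],
    [0.08, 0, 0.02, 0, 0, 0, 25],
    [0.08, 0, 0.02, 0, 0, 0, 25],
  ],
)

```text
time_s: 18.8
ee_pos: [0.49, 0.0262, 0.165]
ee_rot: [[0.314, 0.95, 0.0], [0.95, -0.314, 0.0], [0.0, 0.0, -1.0]]
wrist_force: [-0.1, -2.2, -1.7]
opening: 0.334
```

jog_arm(
  moves=[
    [0.07, 0, 0.02, 0, 0, 0, 25],
    [0.07, 0, 0.02, 0, 0, 0, 25],
    [0.07, 0, 0.02, 0, 0, 0, 25],
    [0.07, 0, 0.02, 0, 0, 0, 25],
    [0.07, 0, 0.02, 0, 0, 0, 25],
    [0.07, 0, 0.02, 0, 0, 0, 25],
    [0.07, 0, 0.02, 0, 0, 0, 25],
    [0.07, 0, 0.02, 0, 0, 0, 25],
  ],
)

```text
time_s: 19.47
ee_pos: [0.4917, 0.0314, 0.1634]
ee_rot: [[0.314, 0.95, 0.0], [0.95, -0.314, -0.0], [0.0, 0.0, -1.0]]
wrist_force: [-0.8, -2.3, 1.6]
opening: 0.334
```

jog_arm(
  moves=[
    [0.07, 0, 0.03, 0, 0, 0, 25],
    [0.07, 0, 0.03, 0, 0, 0, 25],
    [0.07, 0, 0.03, 0, 0, 0, 25],
    [0.07, 0, 0.03, 0, 0, 0, 25],
    [0.07, 0, 0.03, 0, 0, 0, 25],
    [0.07, 0, 0.03, 0, 0, 0, 25],
    [0.07, 0, 0.03, 0, 0, 0, 25],
    [0.07, 0, 0.03, 0, 0, 0, 25],
  ],
)

```text
time_s: 20.13
ee_pos: [0.4936, 0.0369, 0.1611]
ee_rot: [[0.313, 0.95, 0.001], [0.95, -0.313, 0.0], [0.0, 0.001, -1.0]]
wrist_force: [-0.6, -0.7, 4.6]
opening: 0.333
```

jog_arm(
  moves=[
    [0.09, 0, 0.03, 0, 0, 0, 25],
    [0.09, 0, 0.03, 0, 0, 0, 25],
    [0.09, 0, 0.04, 0, 0, 0, 25],
    [0.09, 0, 0.04, 0, 0, 0, 25],
    [0.09, 0, 0.04, 0, 0, 0, 25],
    [0.09, 0, 0.04, 0, 0, 0, 25],
    [0.09, 0, 0.04, 0, 0, 0, 25],
    [0.09, 0, 0.04, 0, 0, 0, 25],
  ],
)

```text
time_s: 20.8
ee_pos: [0.4956, 0.0436, 0.1579]
ee_rot: [[0.314, 0.95, 0.0], [0.95, -0.314, -0.0], [-0.0, 0.0, -1.0]]
wrist_force: [0.2, -1.0, 4.7]
opening: 0.333
```

jog_arm(
  moves=[
    [0.09, 0, 0.05, 0, 0, 0, 25],
    [0.09, 0, 0.05, 0, 0, 0, 25],
    [0.09, 0, 0.05, 0, 0, 0, 25],
    [0.09, 0, 0.05, 0, 0, 0, 25],
    [0.09, 0, 0.05, 0, 0, 0, 25],
    [0.09, 0, 0.05, 0, 0, 0, 25],
    [0.09, 0, 0.05, 0, 0, 0, 25],
    [0.09, 0, 0.05, 0, 0, 0, 25],
  ],
)

```text
time_s: 21.47
ee_pos: [0.4978, 0.0504, 0.1538]
ee_rot: [[0.314, 0.95, -0.0], [0.95, -0.314, -0.0], [-0.0, -0.0, -1.0]]
wrist_force: [-0.2, -0.4, 4.2]
opening: 0.332
```

jog_arm(
  moves=[
    [0.09, 0, 0.05, 0, 0, 0, 25],
    [0.09, 0, 0.05, 0, 0, 0, 25],
    [0.09, 0, 0.06, 0, 0, 0, 25],
    [0.09, 0, 0.06, 0, 0, 0, 25],
    [0.09, 0, 0.06, 0, 0, 0, 25],
    [0.09, 0, 0.06, 0, 0, 0, 25],
    [0, 0, 0, 0, 0, 0, 25],
    [0, 0, 0, 0, 0, 0, 25],
  ],
)

```text
time_s: 22.13
ee_pos: [0.4994, 0.0555, 0.1503]
ee_rot: [[0.314, 0.95, -0.0], [0.95, -0.314, -0.0], [-0.0, -0.0, -1.0]]
wrist_force: [-0.0, -0.1, 2.3]
opening: 0.336
```

```bash
python3 chk.py c8
```

```text
[0.49944764 0.05546426 0.15033763] 22.1333
top dish_mid 0.69 [0.516 0.122 0.017]
top stand 0.81 [0.47  0.004 0.   ]
side dish_mid 0.74 [0.52  0.112 0.017]
side square_gap 0.82 [0.499 0.006 0.117]
side knob 0.75 [0.502 0.034 0.205]
side stand 0.72 [0.491 0.011 0.   ]
```

View pics/c8.png

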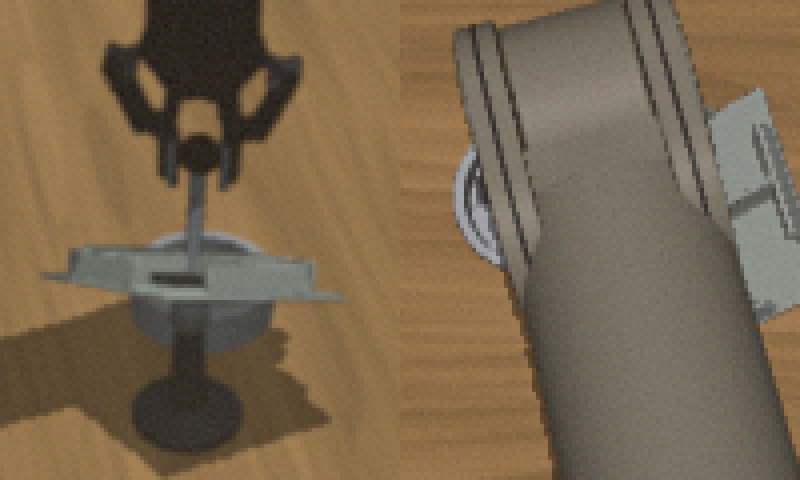

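jog_arm(
  moves=[
    [0.08, 0, 0.05, 0, 0, 0, 25],
    [0.08, 0, 0.05, 0, 0, 0, 25],
    [0, 0, 0, 0, 0, 0, 25],
    [0, 0, 0, 0, 0, 0, 25],
    [0, 0, 0, 0, 0, 0, 25],
    [0, 0, 0, 0, 0, 0, 25],
    [0, 0, 0, 0, 0, 0, 25],
    [0, 0, 0, 0, 0, 0, 25],
  ],
)

```text
time_s: 23.3
ee_pos: [0.5, 0.0568, 0.1494]
ee_rot: [[0.314, 0.95, -0.0], [0.95, -0.314, -0.0], [-0.0, -0.0, -1.0]]
wrist_force: [0.9, -2.2, 0.7]
opening: 0.337
```

jog_arm(
  moves=[
    [-0.14, 0, -0.08, 0, 0, 0, 25],
    [-0.14, 0, -0.08, 0, 0, 0, 25],
    [-0.14, 0, -0.08, 0, 0, 0, 25],
    [-0.14, 0, -0.08, 0, 0, 0, 25],
    [-0.14, 0, -0.08, 0, 0, 0, 25],
    [-0.14, 0, -0.08, 0, 0, 0, 25],
    [-0.14, 0, -0.08, 0, 0, 0, 25],
    [-0.14, 0, -0.08, 0, 0, 0, 25],
  ],
)

```text
time_s: 23.97
ee_pos: [0.4964, 0.0466, 0.156]
ee_rot: [[0.313, 0.95, -0.0], [0.95, -0.313, 0.0], [0.0, -0.0, -1.0]]
wrist_force: [0.8, 3.2, -2.7]
opening: 0.336
```

jog_arm(
  moves=[
    [-0.14, 0, -0.06, 0, 0, 0, 25],
    [-0.14, 0, -0.06, 0, 0, 0, 25],
    [-0.14, 0, -0.06, 0, 0, 0, 25],
    [-0.14, 0, -0.06, 0, 0, 0, 25],
    [-0.14, 0, -0.06, 0, 0, 0, 25],
    [-0.14, 0, -0.06, 0, 0, 0, 25],
    [-0.14, 0, -0.06, 0, 0, 0, 25],
    [-0.14, 0, -0.06, 0, 0, 0, 25],
  ],
)

```text
time_s: 24.63
ee_pos: [0.4931, 0.0354, 0.1608]
ee_rot: [[0.314, 0.949, 0.0], [0.949, -0.314, -0.0], [-0.0, 0.0, -1.0]]
wrist_force: [-0.5, 2.8, -0.6]
opening: 0.334
```

jog_arm(
  moves=[
    [-0.15, 0, -0.05, 0, 0, 0, 25],
    [-0.15, 0, -0.05, 0, 0, 0, 25],
    [-0.15, 0, -0.05, 0, 0, 0, 25],
    [-0.15, 0, -0.05, 0, 0, 0, 25],
    [-0.15, 0, -0.05, 0, 0, 0, 25],
    [-0.15, 0, -0.05, 0, 0, 0, 25],
    [-0.15, 0, -0.04, 0, 0, 0, 25],
    [-0.15, 0, -0.04, 0, 0, 0, 25],
  ],
)

```text
time_s: 25.3
ee_pos: [0.4891, 0.0241, 0.1644]
ee_rot: [[0.314, 0.95, -0.0], [0.95, -0.314, -0.0], [-0.0, -0.0, -1.0]]
wrist_force: [0.9, 2.4, -1.7]
opening: 0.334
```

jog_arm(
  moves=[
    [-0.15, 0, -0.03, 0, 0, 0, 25],
    [-0.15, 0, -0.03, 0, 0, 0, 25],
    [-0.15, 0, -0.03, 0, 0, 0, 25],
    [-0.15, 0, -0.03, 0, 0, 0, 25],
    [-0.15, 0, -0.03, 0, 0, 0, 25],
    [-0.15, 0, -0.02, 0, 0, 0, 25],
    [-0.15, 0, -0.02, 0, 0, 0, 25],
    [-0.15, 0, -0.02, 0, 0, 0, 25],
  ],
)

```text
time_s: 25.97
ee_pos: [0.4854, 0.0127, 0.1666]
ee_rot: [[0.314, 0.95, 0.0], [0.95, -0.314, -0.0], [-0.0, 0.0, -1.0]]
wrist_force: [0.9, 3.2, -1.4]
opening: 0.338
```

Run:
```python
from plan import *
s=arm.observe();print(s["ee_pos"],s["wrist_force"].round(1),s["opening"],s["time_s"])
plan([(.4825,.002,.168,yawof(s["ee_rot"]),8)],25)
```

```text
[0.48544949 0.01274166 0.16662555] [ 0.9  3.2 -1.4] 0.3383863970708161 25.9667
[[-0.14, 0.01, -0.02, 0, 0, -0.0, 25], [-0.14, 0.0, -0.01, 0, 0, -0.0, 25], [-0.14, 0.01, -0.02, 0, 0, -0.0, 25], [-0.14, 0.01, -0.02, 0, 0, -0.0, 25], [-0.14, 0.01, -0.02, 0, 0, -0.0, 25], [-0.13, 0.0, -0.01, 0, 0, -0.0, 25], [-0.14, 0.01, -0.02, 0, 0, -0.0, 25], [-0.14, 0.01, -0.02, 0, 0, -0.0, 25]]
```

jog_arm(
  moves=[
    [-0.14, 0, -0.02, 0, 0, 0, 25],
    [-0.14, 0, -0.02, 0, 0, 0, 25],
    [-0.14, 0, -0.02, 0, 0, 0, 25],
    [-0.14, 0, -0.02, 0, 0, 0, 25],
    [-0.14, 0, -0.02, 0, 0, 0, 25],
    [-0.14, 0, 0, 0, 0, 0, 25],
    [-0.14, 0, 0, 0, 0, 0, 25],
    [0, 0, 0, 0, 0, 0, 25],
  ],
)

```text
time_s: 26.63
ee_pos: [0.4823, 0.0033, 0.1676]
ee_rot: [[0.314, 0.949, -0.0], [0.949, -0.314, -0.0], [-0.0, -0.0, -1.0]]
wrist_force: [1.0, 2.4, -3.0]
opening: 0.334
```

Run:
```python
from h import *
for i in range(2):
    c=arm.get_image("side"); s=arm.observe(); print(s["ee_pos"].round(4),s["wrist_force"].round(1))
im=c["img"].astype(int)
save(c,"s9.png")
# tray near-corner silhouettes vs the initial picture: feature tracking
a=cv2.cvtColor(cv2.imread("pics/side1.png"),6);b=cv2.cvtColor(cv2.imread("pics/s9.png"),6)
for nm,X in dict(near=[.447,-.097,.117],right=[.582,-.033,.117],left=[.383,.036,.117]).items():
    u,v=proj(c,X).round().astype(int); T=a[v-8:v+9,u-10:u+11]; R=cv2.matchTemplate(b[v-16:v+17,u-18:u+19],T,5); k=cv2.minMaxLoc(R); y,x=k[3][1],k[3][0]
    P=R[max(y-1,0):y+2,max(x-1,0):x+2]; par=lambda p:(p[0]-p[2])/(2*(p[0]-2*p[1]+p[2])) if len(p)==3 else 0
    print(nm,round(k[1],3),x-8+par(P[1]),y-8+par(P[:,1]))
```

```text
[0.4823 0.0034 0.1676] [-0.2  2.4 -2.6]
[0.4823 0.0034 0.1676] [-0.1  1.5 -2.8]
near 0.997 0.001440423 -0.9787787
right 0.951 -0.1402232 -0.41809088
left 0.458 -2.4528973 -5.6330795
```

```bash
cat > lev.py <<'E'
from h import *
import sys
R_=[]
for i in range(6):
    c=arm.get_image("side"); b=cv2.cvtColor(c["img"],7); a=cv2.cvtColor(cv2.imread("pics/side1.png"),6); r=[]
    for X in ([.447,-.097,.117],[.582,-.033,.117],[.383,.036,.117]):
        u,v=proj(c,X).round().astype(int); T=a[v-8:v+9,u-10:u+11]; R=cv2.matchTemplate(b[v-12:v+13,u-14:u+15],T,5); k=cv2.minMaxLoc(R); x,y=k[3]
        P=R[max(y-1,0):y+2,max(x-1,0):x+2]; par=lambda p:(p[0]-p[2])/(2*(p[0]-2*p[1]+p[2])) if len(p)==3 else 0
        r+= [k[1],x-4+par(P[1]),y-4+par(P[:,min(1,P.shape[1]-1)])]
    R_.append(r)
print(np.mean(R_,0).reshape(3,3).round(2)); s=arm.observe(); print(s["ee_pos"].round(4),s["wrist_force"].round(1),s["time_s"])
E
python3 lev.py
```

```text
[[ 1.    0.01 -0.98]
 [ 0.95 -0.15 -0.41]
 [ 0.38 -1.47 -4.  ]]
[0.4824 0.0035 0.1676] [ 0.1  1.  -2. ] 27.0333
```

jog_arm(
  moves=[
    [-0.1, 0.05, 0, 0, 0, 0, 25],
    [-0.1, 0.05, 0, 0, 0, 0, 25],
    [-0.1, 0, 0, 0, 0, 0, 25],
    [-0.05, 0, 0, 0, 0, 0, 25],
    [0, 0, 0, 0, 0, 0, 25],
    [0, 0, 0, 0, 0, 0, 25],
  ],
)

```text
time_s: 27.53
ee_pos: [0.4823, -0.0, 0.1677]
ee_rot: [[0.314, 0.95, 0.0], [0.95, -0.314, -0.0], [-0.0, 0.0, -1.0]]
wrist_force: [0.9, 2.4, -2.0]
opening: 0.338
```

```bash
python3 lev.py
```

```text
[[ 1.    0.03 -0.05]
 [ 0.99 -0.03 -0.02]
 [ 0.34 -0.98 -4.  ]]
[ 4.823e-01 -1.000e-04  1.676e-01] [-0.6  3.  -1.1] 27.8333
```

jog_arm(
  moves=[
    [0, 0, 0, 0, 0, 0, 45],
    [0, 0, 0, 0, 0, 0, 60],
    [0, 0, 0, 0, 0, 0, 75],
    [0, 0, -1, 0, 0, 0, 75],
    [0, 0, -3, 0, 0, 0, 75],
    [0, 0, -3, 0, 0, 0, 75],
    [0, 0, -3, 0, 0, 0, 75],
    [0, 0, 0, 0, 0, 0, 75],
  ],
)

```text
time_s: 28.5
ee_pos: [0.4846, 0.0002, 0.2742]
ee_rot: [[0.314, 0.95, 0.009], [0.95, -0.314, -0.001], [0.002, 0.009, -1.0]]
wrist_force: [-0.2, 0.5, 0.1]
opening: 0.747
```

jog_arm(
  moves=[
    [0, 3.5, 0, 0, 0, 0, 75],
    [0, 3.5, 0, 0, 0, 0, 75],
    [-1.5, 3.5, 0, 0, 0, 0, 75],
    [-3.5, 1, 0, 0, 0, 0, 75],
    [-3.5, 1, 0, 0, 0, 0, 75],
    [-3.5, 0, 0, 0, 0, 0, 75],
    [-3.5, 0, 0, 0, 0, 0, 75],
    [-3.5, 0, 0, 0, 0, 0, 75],
  ],
)

```text
time_s: 29.17
ee_pos: [0.5408, -0.2215, 0.2682]
ee_rot: [[0.314, 0.95, 0.0], [0.95, -0.314, -0.0], [-0.0, 0.001, -1.0]]
wrist_force: [0.7, -0.6, 0.3]
opening: 0.748
```

```bash
python3 lev.py; python3 chk.py c10
```

```text
[[ 1.    0.03 -0.1 ]
 [ 0.93 -0.14  0.11]
 [ 0.99  0.   -0.02]]
[ 0.5419 -0.2184  0.2681] [ 0.1  0.9 -0.7] 29.4667
[ 0.54188697 -0.21836318  0.26806073] 29.4667
top dish_mid 0.7 [0.533 0.11  0.017]
top square_gap 0.78 [0.521 0.098 0.117]
top knob 0.73 [ 0.478 -0.003  0.205]
top stand 0.76 [0.474 0.005 0.   ]
side square_gap 0.78 [0.519 0.107 0.117]
side knob 0.56 [0.493 0.015 0.205]
side stand 0.8 [0.49 0.01 0.  ]
```

View pics/c10.png

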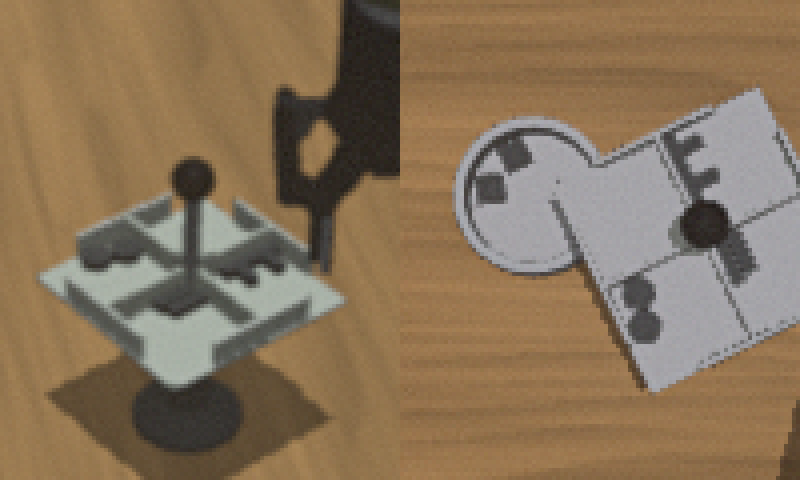

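```bash
python3 -c "
from plant import arm
print(arm.close_job())"
```

```text
the job is handed in; nothing more can be done
None
```

I handed the job in at about 30 s on the robot's clock. Both squares lie in the dish and the tray is level again. The job returned no verdict.

**What I did:** I gripped the dish by its far wall and slid it along the bench to about (0.52, 0.12), under the square bay's gap. I then took the knob with 20 N, tipped the tray to about 35° towards that corner, brought it back level, let go and moved clear.

**Last checks (pictures taken just before hand-in):**
- **Tokens:** The two discs, two bars and two tees are all still in their own bays.
- **Tray:** Its three visible corners are within about 0.15 pixel of the first picture, which is roughly level to half a degree.
- **Dish:** It stands on the bench. The last network reading put it at (0.533, 0.110), about 15 mm from where I set it. Half the dish is hidden by the tray there, and the pictures showed no shift.
- **Mould, cheese and trier:** The arm did not go near them, but I did not measure them again at the end.

**What went wrong or disagreed:**
- **Fingertip position:** The fingertips were about 12 mm behind the reported TCP, although the text says 14 mm ahead. Because of this my first grasp closed empty above the dish. While finding the offset I pressed the dish's rim once with about 16 N. I corrected for it after that.
- **Levelling:** The first return left the tray about 2° off level, and I corrected that before letting go.

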